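# Vacuum pump battery onto the charger

### The job

The battery of the cordless vacuum pump is flat: press in its snap tab, lift the pack straight out of the pump and put it in the charger, pushed fully home with the tab snapped out under the lip so that it is latched there. Work by feel: never force the pack against the pump or the charger (an up or down push of the hand of about 12 N is plenty) nor lever it sideways in its well, and leave the other things on the bench as they are.

Things in the scene. Friction and masses are not known exactly. Their poses are not given: they have to be found in the camera images.
- pack_centre (a point): centre (half-way up) of the battery pack, an upright grey plastic block 62 mm along its x, 44 mm along its y, 96 mm tall (z up). At the start it is latched in the pump's well, the upper 52 mm standing out. Pinch it along its y, across the tab pad (+y face) and the plain ribbed -y face: 52 mm wide with the tab out, 45 mm with it fully in; then it can be lifted with the tab held in
- pack: the same pack, 0.24 to 0.48 kg; origin in the middle of its underside, axes as at pack_centre. Its well's mouth ends 4 mm below pack_centre, so fingertips have room beside the pack from that centre upward. A sideways push up at the tab levers the pack in its well, whose walls then bear about three times that push: keep it to a few newtons
- tab_pad (a point): middle of the outer face of the snap tab's press pad: on the pack's +y side, 30 mm from its upright axis with the tab out, 24 mm above pack_centre. The pad is 26 x 26 mm. Below it, moving with it, a 24 mm wide catch stands 6 mm out of the +y face, its flat top 16.5 mm above the pack's underside, sloped below so that it can also snap in when pushed down
- tab (a joint): how far the snap tab is pressed in, m: 0 = sprung fully out (latched if the pack is home), 0.007 = in to its stop. The spring takes about 6 N at 0 and 14 N at the stop. The catch clears the lip from about 0.0055
- pump_well (a point): middle of the floor of the pump's battery well, 85 mm above the bench, z up. The well is 65 x 47 mm inside (x, y): the pack has 1.5 mm play a side; straight to 38 mm above the floor, then a mouth bevelled out by 4 mm a side up to 44 mm. In its +y wall is the latch window; the catch hooks under the lip above it, 18 mm above the floor, 1.5 mm clear when the pack stands on the floor
- pump: the cordless vacuum pump, fixed: black well housing, aluminium base, finned motor and oil case; origin on the bench under pump_well, axes the same; from 60 mm at -x to 240 mm at +x, 130 mm wide, handle and inlet (from +x 100 mm) up to 170 mm high. Sprung contact shoes in the well's two end walls (x) press the pack with about 2 N each: 2 or 3 N of friction up or down
- charger_axis (a point): point on the upright middle axis of the charger's battery well, 60 mm above the bench, fixed to the charger's stand; z up, x and y as the well's. The charger is clamped by hand in a slot of the stand: the well's floor is anywhere from 12 mm below to 12 mm above this point, and no measurement tells where: find it by feel. Pack home = standing on that floor
- charger: the charger's fixed stand, an aluminium foot 165 x 105 mm with a slotted post at its +x end 147 mm tall; origin on the bench under charger_axis, axes the same. On it a black box 144 x 100 mm with a well just like the pump's (size, mouth, shoes, latch window in the +y wall, lip); the pack goes in with its x, y, z along these. The shoes resist with up to about 6 N
- screwdriver: a screwdriver with a yellow handle lying on the bench; to be left alone
- wrench: a steel wrench lying on the bench; to be left alone
- capacitor: an aluminium can capacitor, 42 mm across and 90 mm tall, standing; origin under its middle; to be left alone
- flare_union: a brass flare union, 25 mm across and 34 mm tall, standing; origin under its middle; to be left alone
- tube_cutter: a small aluminium tube cutter, 100 mm long, lying; origin under its middle; to be left alone
- jar: a blue plastic jar with a white cap, 90 mm across and 150 mm tall, standing; origin under its middle; to be left alone

How it is judged:
By the outcome, as a careful person would: the job done as asked, in the order asked, and still so for the second after the job is handed in, with the robot touching nothing.
It also fails if it takes over 56 s, if anything falls off the work surface, if the arm or the gripper's body presses on something with over 40 N, if the wrist force passes 120 N, or if a joint passes its speed limit or range.

### The arm

A 6-joint arm with a two-finger parallel gripper is mounted at the origin on the work surface. World frame = base frame: x ahead of the robot, y to its left, z up, the work surface at z = 0. Lengths are in m, angles in rad, forces in N, time in s.
With the tool pointing down it reaches from about 0.425 to 0.95 m from the base axis. Payload 3.5 kg.
Tool frame: the origin (TCP) lies at the very end of the fingers, on their centre line; the grasp point (between the pads) lies behind it (ctrl.grasp_offset is the z of the grasp point in the tool frame, in m); z points along the fingers, x is the direction in which the jaws open and shut, and the axes are right-handed (so a half turn about z gives the same grasp; the last joint's range is limited). The gripper opens to 85 mm and grips with 20 to 120 N. Pads are 22 mm wide; open, the fingers measure 114 mm over their backs; the gripper's body (76 mm by 85 mm) begins 54 mm behind the grasp point. The pads swing forward as they close: fully open they stand 13 mm farther back than shut.
Start: joints at [1.151, 0.286, 1.577, -0, 1.279, -0.15], TCP at [0.18, 0.651, 0.231] pointing down, gripper open.
Joint ranges: [-2.77, 2.77], [-0.9, 2.22], [0.21, 2.48], [-1.53, 4.67], [0.24, 2.81], [-2.84, 2.84]. Speed limits (rad/s): [2.79, 2.79, 3.14, 3.14, 3.14, 3.14].

### API

Orientations are given as a unit quaternion [x, y, z, w].
In Python, from plant import ctrl gives the robot as it stands.
- The arm moves only by the shell command python3 -m jog 'ROWS' [FORCE]. ROWS is JSON, a list of rows, each an object with "grip": the closure, from 0 (fully open) to 1 (shut); "xyz": the shift along the tool's x, y, z in m, a list of three; "dr": the turn, a rotation vector about the tool's x, y, z in rad, a list of three. A call has 1 to 12 rows; each row is the pose to reach, as a shift and turn from the pose commanded when the call began, along the tool's axes at that moment; what a row does not reach only later rows make up. A row lasts 1/12 s, in which the tool goes at most 41.7 mm and 7.16 degrees, less where a joint would pass 70% of its speed; a pose out of reach is approached as far as the arm can. A call with a gripper value outside its range is refused whole. The fingers move at their own pace and stop on an object; FORCE is the grip in N (left out, the last holds). Time passes only in rows, so rows that repeat a pose let the fingers close. It gives the time, the measured TCP pose, the force and the opening at its end, in the units of the state.
- ctrl.get_state(): the state, without advancing time (a new reading comes with each control period).
- ctrl.read_camera(name): name is "scene" or "side" or "wrist"; returns the picture (480x640x3 uint8, red, green, blue); there is no depth.
- ctrl.get_calibration(name): a dict with "mtx" (3x3 intrinsics, pixels), "R" (3x3) and "t" (3): a world point X has camera coordinates R X + t; the wrist camera has in their place "hand_eye" (4x4, takes a point from camera to tool coordinates, whose origin is the TCP and whose axes are the tool frame's). Camera axes: x right, y down, z forward; pixel columns grow to the right and rows downward; lengths in m; the calibration is good to about 2 mm. A picture is of the moment at which its call begins: read the wrist's pose just before it. get_calibration takes no time and is no camera call.
- ctrl.sign_off(): hands the job in, once; it reports no verdict.
The state is a dict: "time": time; "qpos": joint angles; "dq": joint speeds; "joint_efforts": joint torques, N m; "eef_pos": TCP position; "tcp_rot": TCP orientation; "contact_force": force on the tool from outside, world axes, zero at the start; "wrist_torque": the same for the moment, N m; "opening": opening from 0.0 (shut) to 1.0 (fully open).
Only numpy, scipy, OpenCV 4.12 (cv2) and the standard library are available. Lean on these libraries where they do the work, as an engineer would, in place of code of your own. Each camera call takes 0.05 s, during which the arm holds its last target.

## Working session

There is one attempt and no reset: what is moved stays moved. The work goes in short steps, Python scripts to look and compute and a shell command to move; the robot and the scene stay as the last step left them, time stands still between calls to the robot, and variables do not carry over. Pictures are saved under pics/ and viewed, and the job is handed in when it is done.

```bash
ls; mkdir -p pics; python3 - <<'E'
from plant import ctrl
import cv2
for n in("scene","side","wrist"):
    s=ctrl.get_state()
    cv2.imwrite(f"pics/a_{n}.png",ctrl.read_camera(n)[:,:,::-1])
    print(n,ctrl.get_calibration(n))
print(s,ctrl.grasp_offset)
E
```

```text
pics
scene {'mtx': array([[462.94120993,   0.        , 324.74219736],
       [  0.        , 462.94120993, 255.31545897],
       [  0.        ,   0.        ,   1.        ]]), 'R': array([[-0.68221868,  0.73112974, -0.00519415],
       [ 0.52521223,  0.48510961, -0.69915719],
       [-0.50865488, -0.47970613, -0.71494912]]), 't': array([ 0.44008387, -0.09364423,  1.19103756])}
side {'mtx': array([[573.30684436,   0.        , 312.54166861],
       [  0.        , 573.30684436, 238.37955455],
       [  0.        ,   0.        ,   1.        ]]), 'R': array([[-0.85865915, -0.51242201,  0.01132013],
       [-0.4058247 ,  0.66621338, -0.62567248],
       [ 0.31306673, -0.54183339, -0.78000372]]), 't': array([0.3298924 , 0.34379368, 0.98145213])}
wrist {'mtx': array([[360.05402984,   0.        , 317.35552251],
       [  0.        , 360.05402984, 244.54219357],
       [  0.        ,   0.        ,   1.        ]]), 'hand_eye': array([[ 9.99999343e-01, -1.88842149e-04, -1.13061181e-03,
         1.15331072e-04],
       [ 5.00345376e-04,  9.59322721e-01,  2.82311293e-01,
        -7.10315351e-02],
  
[... 180 characters left out ...]
.1, 'qpos': array([ 1.15097096e+00,  2.87120810e-01,  1.57802879e+00, -2.52346229e-05,
        1.27858048e+00, -1.50022114e-01]), 'dq': array([ 1.19914384e-03, -9.35779962e-04, -2.82995300e-03, -1.00525507e-03,
        5.44537526e-06,  3.38567912e-04]), 'joint_efforts': array([ 1.15856783e-03, -4.07296515e+01, -2.93700278e+01, -1.27693424e-04,
        3.48919879e-03, -3.04484075e-06]), 'eef_pos': array([0.17966474, 0.65003929, 0.23005731]), 'tcp_rot': array([ 7.95780538e-01,  6.05584175e-01, -9.31843964e-04,  5.23409857e-04]), 'contact_force': array([-0.35219777,  0.7462104 ,  0.4154272 ]), 'wrist_torque': array([-0.02990439,  0.03033839, -0.04513017]), 'opening': 0.9998418575199043} -0.0187
```

View pics/a_scene.png

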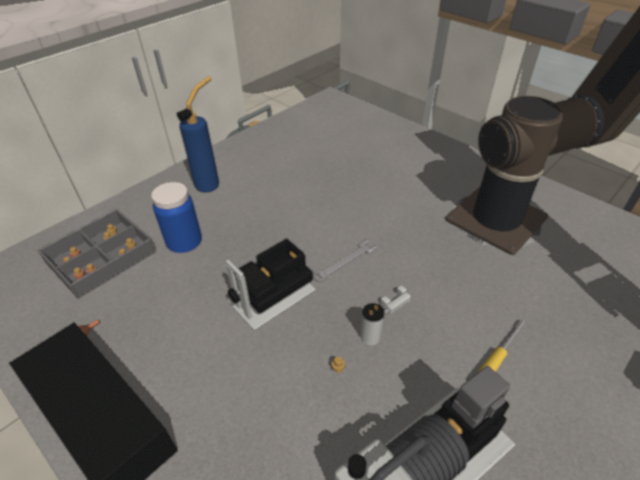

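View pics/a_side.png

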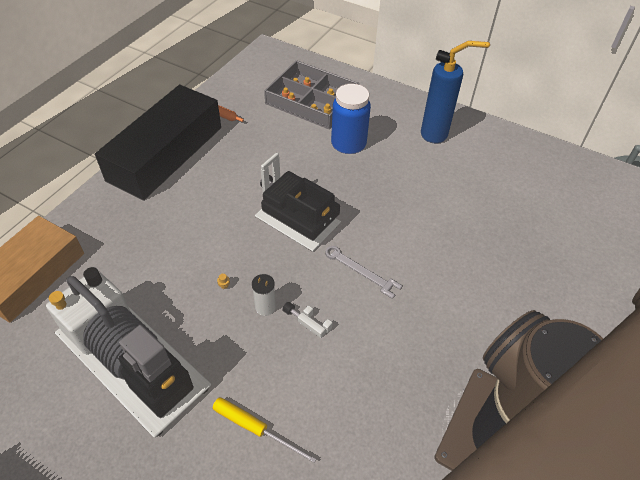

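View pics/a_wrist.png

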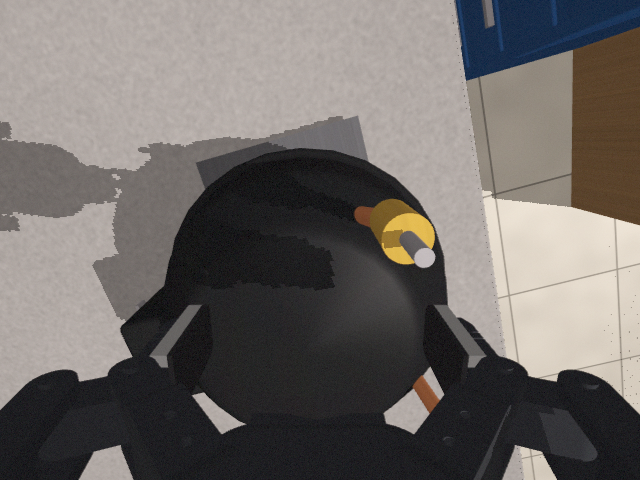

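```bash
cat > h.py <<'E'
from plant import ctrl
import cv2, numpy as np
from scipy.spatial.transform import Rotation as Rn
def proj(n,X):
    c=ctrl.get_calibration(n); p=c["mtx"]@(c["R"]@np.array(X,float)+c["t"]); return p[:2]/p[2]
def ray(n,uv,st=None):
    c=ctrl.get_calibration(n); d=np.linalg.solve(c["mtx"],[uv[0],uv[1],1.])
    if n=="wrist":
        st=st or ctrl.get_state(); Rt=Rn.from_quat(st["tcp_rot"]).as_matrix(); H=c["hand_eye"]
        return Rt@H[:3,3]+st["eef_pos"], Rt@H[:3,:3]@d
    return -c["R"].T@c["t"], c["R"].T@d
def onz(n,uv,z,st=None):
    o,d=ray(n,uv,st); return o+d*(z-o[2])/d[2]
def tri(obs):
    A=np.zeros((3,3));b=np.zeros(3)
    for n,uv,*st in obs:
        o,d=ray(n,uv,*(st or [None])); d=d/np.linalg.norm(d); P=np.eye(3)-np.outer(d,d); A+=P;b+=P@o
    X=np.linalg.solve(A,b)
    res=[np.linalg.norm(np.cross(X-ray(n,uv,*(st or [None]))[0],(lambda d:d/np.linalg.norm(d))(ray(n,uv,*(st or [None]))[1]))) for n,uv,*st in obs]
    return X,res
E
python3 - <<'E'
from h import *
for n in("scene","side"):
    for X in([0,0,0],[.18,.65,.23],[.5,0,0],[.5,.5,0],[0,.5,0]): print(n,X,proj(n,X).round())
    c=ctrl.get_calibration(n); print("cam",-c["R"].T@c["t"])
a=cv2.imread("pics/a_side.png"); b=cv2.imread("pics/a_scene.png")
def cr(im,x0,y0,w,h): return cv2.resize(im[y0:y0+h,x0:x0+w],(400,300),interpolation=cv2.INTER_CUBIC)
cv2.imwrite("pics/a_crops.png",np.vstack([np.hstack([cr(a,60,300,160,120),cr(a,230,140,160,120)]),np.hstack([cr(b,340,345,180,135),cr(b,205,220,140,105)])]))
E
```

```text
scene [0, 0, 0] [496. 219.]
scene [0.18, 0.65, 0.23] [913. 371.]
scene [0.5, 0, 0] [374. 339.]
scene [0.5, 0.5, 0] [633. 529.]
scene [0, 0.5, 0] [717. 328.]
cam [0.9552436  0.29501733 0.78834507]
side [0, 0, 0] [505. 439.]
side [0.18, 0.65, 0.23] [137. 872.]
side [0.5, 0, 0] [262. 309.]
side [0.5, 0.5, 0] [ 77. 552.]
side [0, 0.5, 0] [372. 785.]
cam [0.11552509 0.47178771 0.97690413]
```

View pics/a_crops.png

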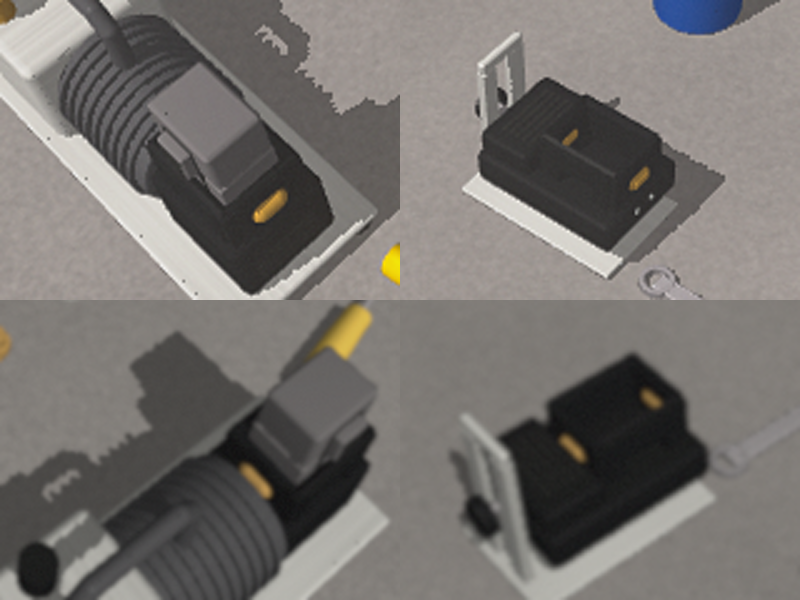

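```bash
python3 - <<'E'
from h import *
a=cv2.imread("pics/a_side.png"); b=cv2.imread("pics/a_scene.png")
def cr(im,x0,y0,w,h,k):
    o=cv2.resize(im[y0:y0+h,x0:x0+w],(w*k,h*k),interpolation=cv2.INTER_CUBIC)
    for i in range(0,w,10): cv2.putText(o,str(x0+i),(i*k,8),0,.3,(0,0,255)); cv2.line(o,(i*k,0),(i*k,h*k),(0,0,255) if i%50==0 else (90,90,200),1) if 0 else cv2.line(o,(i*k,8),(i*k,14),(0,0,255),1)
    for i in range(0,h,10): cv2.putText(o,str(y0+i),(0,i*k+4),0,.3,(0,255,0)); cv2.line(o,(20,i*k),(26,i*k),(0,255,0),1)
    return o
cv2.imwrite("pics/b1.png",np.hstack([cr(a,110,310,50,75,8)[:600],cr(b,445,360,50,75,8)[:600]]))
cv2.imwrite("pics/b2.png",np.hstack([cr(a,250,145,100,110,4),cr(b,220,230,100,110,4)]))
E
```

```text
(no output)
```

View pics/b1.png

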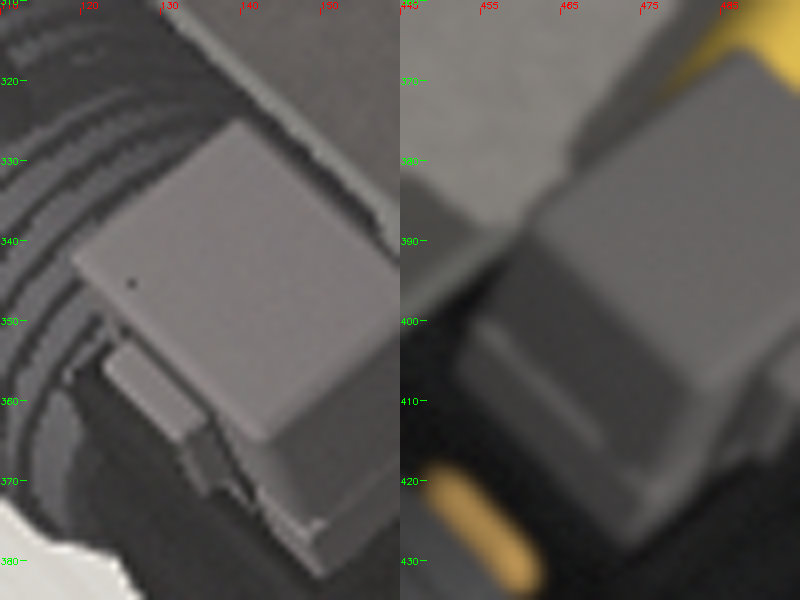

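View pics/b2.png

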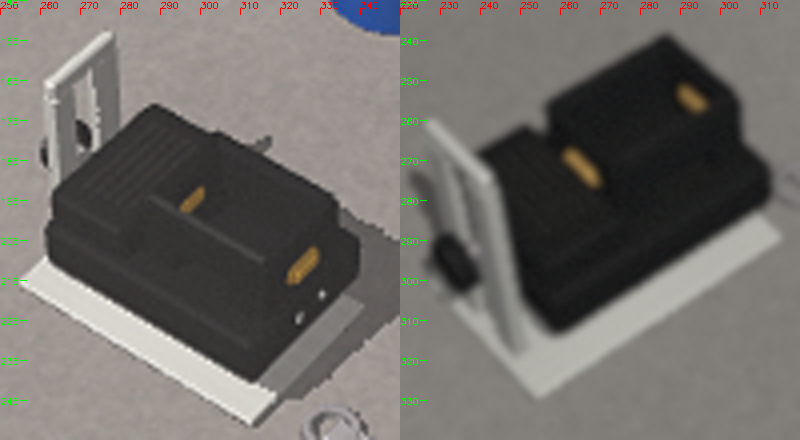

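```bash
python3 - <<'E'
from h import *
pp=tri([("side",(119.4,342.3)),("scene",(484,409.4))]); pm=tri([("side",(139.7,325.3)),("scene",(461.2,389.4))])
print(pp,pm)
z=.181
S=[onz("side",p,z) for p in((119.4,342.3),(139.7,325.3),(142.7,365))]
C=[onz("scene",p,z) for p in((484,409.4),(461.2,389.4),(487.5,366.9))]
print(np.array(S),np.array(C))
print("ctr side",(S[1]+S[2])/2,"scene",(C[0]+C[2])/2)
for A,i,j in((S,1,0),(C,1,0)):
    d=A[j]-A[i]; print("y dir",np.degrees(np.arctan2(d[1],d[0])),np.linalg.norm(d))
d=S[0]-S[2];print("x dir",np.degrees(np.arctan2(d[1],d[0])),np.linalg.norm(d))
d=C[1]-C[2];print("x dir",np.degrees(np.arctan2(d[1],d[0])),np.linalg.norm(d))
for n,ps in(("side",[(263,190),(297,195),(329,207),(288,171),(319,232)]),("scene",[(265,272),(292,254)])):
    for p in ps: print(n,p,onz(n,p,.1).round(3))
F=[onz("side",p,.008) for p in((255,215),(312,248))]+[onz("scene",p,.008) for p in((255,328),(315,289))]
print(np.array(F).round(3))
E
```

```text
(array([0.58794245, 0.25091987, 0.17543053]), [np.float64(0.0010408338621524821), np.float64(0.0010408338621525097)]) (array([0.58214819, 0.21120352, 0.17402056]), [np.float64(0.0011369920276544413), np.float64(0.0011369920276543986)])
[[0.58458824 0.25140261 0.181     ]
 [0.57806355 0.21230203 0.181     ]
 [0.52819555 0.26201308 0.181     ]] [[0.59155881 0.2523343  0.181     ]
 [0.58671381 0.21327123 0.181     ]
 [0.52859021 0.222481   0.181     ]]
ctr side [0.55312955 0.23715755 0.181     ] scene [0.56007451 0.23740765 0.181     ]
y dir 80.52637821502049 0.039641232254553925
y dir 82.92970988942943 0.03936238441747871
x dir -10.65581129321494 0.05738220163794404
x dir -9.003739251195238 0.05884873236436875
side (263, 190) [ 0.623 -0.195  0.1  ]
side (297, 195) [ 0.555 -0.22   0.1  ]
side (329, 207) [ 0.481 -0.226  0.1  ]
side (288, 171) [ 0.609 -0.27   0.1  ]
side (319, 232) [ 0.465 -0.158  0.1  ]
scene (265, 272) [ 0.581 -0.223  0.1  ]
scene (292, 254) [ 0.509 -0.22   0.1  ]
[[ 0.649 -0.192  0.008]
 [ 0.492 -0.178  0.008]
 [ 0.649 -0.191  0.008]
 [ 0.49  -0.174  0.008]]
```

```bash
python3 -m jog '[{"grip":0,"xyz":[0,0,-0.04],"dr":[0,0,0]},{"grip":0,"xyz":[0,0.04,-0.05],"dr":[0,0,0]},{"grip":0,"xyz":[-0.298,0.473,-0.05],"dr":[0,0,-0.105]},{"grip":0,"xyz":[-0.298,0.473,-0.05],"dr":[0,0,-0.105]},{"grip":0,"xyz":[-0.298,0.473,-0.05],"dr":[0,0,-0.105]},{"grip":0,"xyz":[-0.298,0.473,-0.05],"dr":[0,0,-0.105]},{"grip":0,"xyz":[-0.298,0.473,-0.05],"dr":[0,0,-0.105]},{"grip":0,"xyz":[-0.298,0.473,-0.05],"dr":[0,0,-0.105]},{"grip":0,"xyz":[-0.298,0.473,-0.05],"dr":[0,0,-0.105]},{"grip":0,"xyz":[-0.298,0.473,-0.05],"dr":[0,0,-0.105]},{"grip":0,"xyz":[-0.298,0.473,-0.05],"dr":[0,0,-0.105]},{"grip":0,"xyz":[-0.298,0.473,-0.05],"dr":[0,0,-0.105]}]'
```

```text
time: 1.15
eef_pos: [0.487, 0.3189, 0.2811]
tcp_rot: [0.763, 0.647, -0.0, -0.0]
contact_force: [1.0, -0.1, 1.1]
opening: 0.999
```

```bash
python3 -m jog '[{"grip":0,"xyz":[-0.07,0.081,0],"dr":[0,0,0]},{"grip":0,"xyz":[-0.07,0.081,0],"dr":[0,0,0]},{"grip":0,"xyz":[-0.07,0.081,0],"dr":[0,0,0]},{"grip":0,"xyz":[-0.07,0.081,0],"dr":[0,0,0]},{"grip":0,"xyz":[-0.07,0.081,0],"dr":[0,0,0]}]'; python3 - <<'E'
from h import *
import json
s=ctrl.get_state(); cv2.imwrite("pics/c1.png",ctrl.read_camera("wrist")[:,:,::-1])
json.dump({k:np.array(s[k]).tolist() for k in("eef_pos","tcp_rot")},open("c1.json","w"));print(s["eef_pos"],s["tcp_rot"],s["contact_force"])
E
```

```text
time: 1.57
eef_pos: [0.5552, 0.2372, 0.2807]
tcp_rot: [0.764, 0.645, -0.001, -0.0]
contact_force: [0.2, 0.9, -0.3]
opening: 1.006
[0.55515064 0.23720268 0.2806652 ] [ 7.63827063e-01  6.45420587e-01 -5.02927353e-04 -4.80746316e-04] [ 0.16632143  0.8633856  -0.33373367]
```

View pics/c1.png

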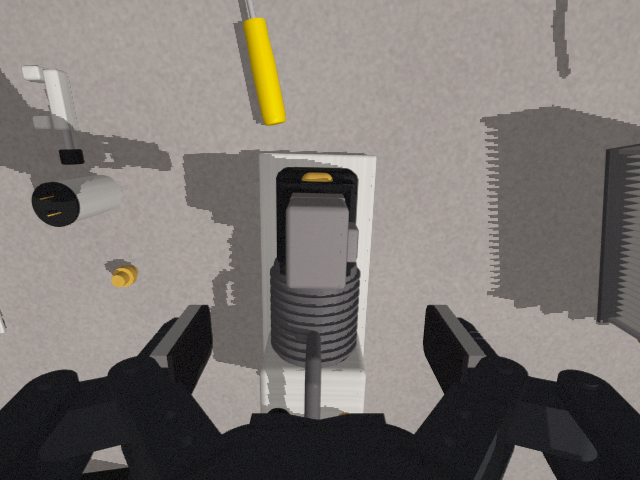

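```bash
python3 - <<'E'
import cv2
a=cv2.imread("pics/c1.png")[160:310,250:390]; cv2.imwrite("pics/c1z.png",cv2.resize(a,None,fx=4,fy=4,interpolation=cv2.INTER_CUBIC))
E
```

```text
(no output)
```

View pics/c1z.png

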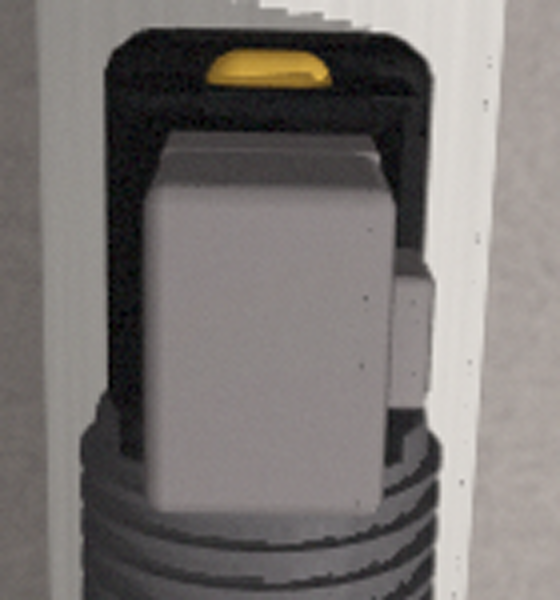

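```bash
python3 - <<'E'
from h import *
import json
s=json.load(open("c1.json")); s={k:np.array(v) for k,v in s.items()}
P=[(147,188),(395,190),(381,512),(150,512)]
for z in(.181,.177):
    Q=np.array([onz("wrist",(250+u/4-.4,160+v/4-.4),z,s) for u,v in P])
    c=Q.mean(0); ex=(Q[3]+Q[2]-Q[0]-Q[1])/2; ey=(Q[1]+Q[2]-Q[0]-Q[3])/2
    print(z,c.round(4),"L",np.linalg.norm(ex),np.degrees(np.arctan2(ex[1],ex[0])),"W",np.linalg.norm(ey),np.degrees(np.arctan2(ey[1],ey[0])))
    xl=Q[3]-Q[0];xr=Q[2]-Q[1];print([np.degrees(np.arctan2(e[1],e[0])) for e in (xl,xr)])
R=Rn.from_quat(s["tcp_rot"]).as_matrix();print(R.round(4))
E
```

```text
0.181 [0.5581 0.2359 0.181 ] L 0.05941159514835043 -10.603384952692267 W 0.04213209750290199 80.15176899332101
[np.float64(-10.495222313239388), np.float64(-10.712191195720617)]
0.177 [0.5593 0.2357 0.177 ] L 0.06039099065696921 -10.603384952692288 W 0.04282664184159541 80.15176899332106
[np.float64(-10.495222313239411), np.float64(-10.712191195720637)]
[[ 1.669e-01  9.860e-01 -1.400e-03]
 [ 9.860e-01 -1.669e-01  1.000e-04]
 [-1.000e-04 -1.400e-03 -1.000e+00]]
```

```bash
python3 -m jog '[{"grip":0.2,"xyz":[0.003,0.003,0],"dr":[0,0,0.01]},{"grip":0.2,"xyz":[0.003,0.003,0.03],"dr":[0,0,0.01]},{"grip":0.2,"xyz":[0.003,0.003,0.06],"dr":[0,0,0.01]},{"grip":0.2,"xyz":[0.003,0.003,0.075],"dr":[0,0,0.01]},{"grip":0.2,"xyz":[0.003,0.003,0.09],"dr":[0,0,0.01]},{"grip":0.2,"xyz":[0.003,0.003,0.09],"dr":[0,0,0.01]}]' 20; python3 - <<'E'
from h import *
import json
s=ctrl.get_state(); cv2.imwrite("pics/c2.png",ctrl.read_camera("wrist")[:,:,::-1])
json.dump({k:np.array(s[k]).tolist() for k in("eef_pos","tcp_rot")},open("c2.json","w"));print(s["eef_pos"],s["tcp_rot"],s["contact_force"],s["opening"])
E
```

```text
time: 2.12
eef_pos: [0.5551, 0.2419, 0.187]
tcp_rot: [0.765, 0.643, -0.003, -0.002]
contact_force: [-0.7, -1.2, -0.9]
opening: 0.804
[0.55508279 0.24194008 0.18702514] [ 0.76546589  0.64346553 -0.00331964 -0.00174984] [-0.66691967 -1.22658685 -0.88840965] 0.8041930993240586
```

View pics/c2.png

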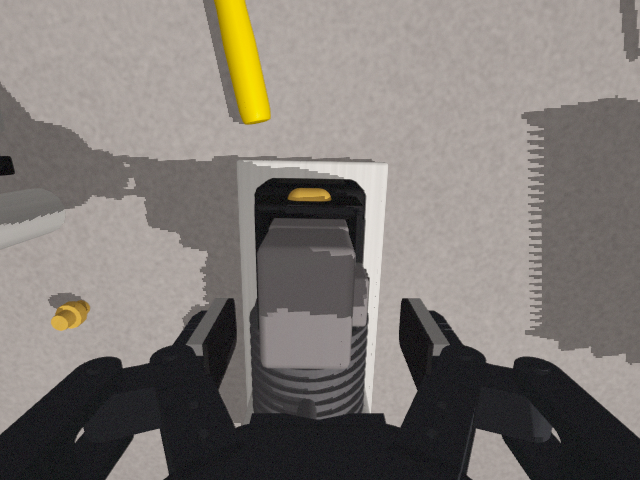

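```bash
python3 -m jog '[{"grip":0.2,"xyz":[0,0,0],"dr":[0,0,0]},{"grip":0.2,"xyz":[0,0,0],"dr":[0,0,0]}]'; python3 - <<'E'
from h import *
import json
s=ctrl.get_state(); cv2.imwrite("pics/c3.png",ctrl.read_camera("wrist")[:,:,::-1])
json.dump({k:np.array(s[k]).tolist() for k in("eef_pos","tcp_rot")},open("c3.json","w"));print(s["eef_pos"],s["tcp_rot"],s["contact_force"],s["opening"])
print(Rn.from_quat(s["tcp_rot"]).as_matrix().round(4))
a=cv2.imread("pics/c3.png")[210:390,230:410]; cv2.imwrite("pics/c3z.png",cv2.resize(a,None,fx=3,fy=3,interpolation=cv2.INTER_CUBIC))
E
```

```text
time: 2.33
eef_pos: [0.5588, 0.2418, 0.1932]
tcp_rot: [0.766, 0.643, 0.001, 0.001]
contact_force: [-0.4, 0.3, 0.9]
opening: 0.8
[0.55876528 0.24182006 0.19319718] [7.65815959e-01 6.43058127e-01 1.33028903e-03 6.26081645e-04] [-0.42049334  0.26142535  0.88440177] 0.7998850004404694
[[ 1.729e-01  9.849e-01  2.800e-03]
 [ 9.849e-01 -1.730e-01  8.000e-04]
 [ 1.200e-03  2.700e-03 -1.000e+00]]
```

View pics/c3z.png

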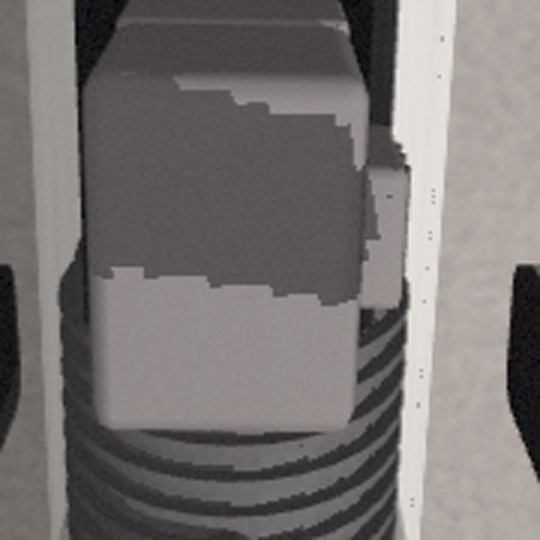

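```bash
python3 - <<'E'
from h import *
import json
s=json.load(open("c3.json")); s={k:np.array(v) for k,v in s.items()}
P=[(87,76),(368,78),(353,431),(95,431)]
R=Rn.from_quat(s["tcp_rot"]).as_matrix()
for z in(.181,.177):
    Q=np.array([onz("wrist",(230+u/3-.33,210+v/3-.33),z,s) for u,v in P])
    c=Q.mean(0); ex=(Q[3]+Q[2]-Q[0]-Q[1])/2; ey=(Q[1]+Q[2]-Q[0]-Q[3])/2
    print(z,c.round(4),"L",np.linalg.norm(ex),np.degrees(np.arctan2(ex[1],ex[0])),"W",np.linalg.norm(ey),np.degrees(np.arctan2(ey[1],ey[0])), "tool",(R.T@(c-s["eef_pos"])).round(4))
s=ctrl.get_state();print(s["eef_pos"])
E
```

```text
0.181 [0.5582 0.2359 0.181 ] L 0.060241097424415115 -11.077520393062667 W 0.04205600381952299 79.7966546402368 tool [-0.006   0.0004  0.0122]
0.177 [0.56   0.2354 0.177 ] L 0.06179684913369875 -11.077520393062667 W 0.04314211782848437 79.79665464023685 tool [-0.0062  0.0023  0.0162]
[0.55891559 0.24162472 0.19333182]
```

```bash
python3 -m jog '[{"grip":0.2,"xyz":[-0.002,0.001,0.015],"dr":[0,0,0]},{"grip":0.2,"xyz":[-0.002,0.001,0.03],"dr":[0,0,0]},{"grip":0.2,"xyz":[-0.002,0.001,0.045],"dr":[0,0,0]},{"grip":0.2,"xyz":[-0.002,0.001,0.055],"dr":[0,0,0]},{"grip":0.3,"xyz":[-0.002,0.001,0.055],"dr":[0,0,0]},{"grip":0.3,"xyz":[-0.002,0.001,0.055],"dr":[0,0,0]},{"grip":0.3,"xyz":[-0.002,0.001,0.055],"dr":[0,0,0]}]'; cat > st.py <<'E'
from h import *
import sys
def st(save=None):
    s=ctrl.get_state();R=Rn.from_quat(s["tcp_rot"]).as_matrix()
    print("t",round(s["time"],2),"pos",s["eef_pos"].round(4),"Ftool",(R.T@s["contact_force"]).round(2),"Tq",(R.T@s["wrist_torque"]).round(2),"open mm",round(85*s["opening"],2),"ang",round(np.degrees(np.arctan2(R[1,0],R[0,0])),2),"tilt",R[:2,2].round(4))
    return s
st()
E
python3 st.py
```

```text
time: 2.97
eef_pos: [0.5597, 0.239, 0.1378]
tcp_rot: [0.766, 0.643, 0.001, 0.0]
contact_force: [-0.1, -0.3, 0.3]
opening: 0.7
t 2.97 pos [0.5597 0.239  0.1378] Ftool [-0.35 -0.07 -0.32] Tq [ 0.04 -0.03  0.05] open mm 59.54 ang 79.98 tilt [0.0022 0.0006]
```

```bash
python3 -m jog '[{"grip":0.36,"xyz":[0.0007,0,0],"dr":[0,0,0]},{"grip":0.37,"xyz":[0.0007,0,0],"dr":[0,0,0]},{"grip":0.38,"xyz":[0.0007,0,0],"dr":[0,0,0]},{"grip":0.38,"xyz":[0.0007,0,0],"dr":[0,0,0]}]'; python3 st.py;python3 -m jog '[{"grip":0.39,"xyz":[0,0,0],"dr":[0,0,0]},{"grip":0.39,"xyz":[0,0,0],"dr":[0,0,0]}]'; python3 st.py
```

```text
time: 3.3
eef_pos: [0.5592, 0.2395, 0.1369]
tcp_rot: [0.766, 0.643, 0.0, 0.0]
contact_force: [-0.1, 1.1, 0.5]
opening: 0.62
t 3.3 pos [0.5592 0.2395 0.1369] Ftool [ 1.1  -0.32 -0.47] Tq [-0.01 -0.03 -0.05] open mm 52.68 ang 79.99 tilt [0.0009 0.0002]
time: 3.47
eef_pos: [0.5591, 0.2395, 0.1368]
tcp_rot: [0.766, 0.643, 0.0, 0.0]
contact_force: [-0.2, -0.1, 2.2]
opening: 0.61
t 3.47 pos [0.5591 0.2395 0.1368] Ftool [-0.1  -0.21 -2.22] Tq [0.04 0.02 0.05] open mm 51.83 ang 79.97 tilt [0.0006 0.0002]
```

```bash
python3 -m jog '[{"grip":0.40,"xyz":[-0.0004,0,0],"dr":[0,0,0]},{"grip":0.40,"xyz":[-0.0004,0,0],"dr":[0,0,0]},{"grip":0.40,"xyz":[-0.0004,0,0],"dr":[0,0,0]}]'; python3 st.py;python3 -m jog '[{"grip":0.41,"xyz":[-0.0004,0,0],"dr":[0,0,0]},{"grip":0.41,"xyz":[-0.0004,0,0],"dr":[0,0,0]},{"grip":0.41,"xyz":[-0.0004,0,0],"dr":[0,0,0]}]'; python3 st.py
```

```text
time: 3.72
eef_pos: [0.5592, 0.2392, 0.137]
tcp_rot: [0.766, 0.643, 0.0, 0.0]
contact_force: [-0.4, 0.2, 4.7]
opening: 0.594
t 3.72 pos [0.5592 0.2392 0.137 ] Ftool [ 0.15 -0.41 -4.67] Tq [0.13 0.05 0.05] open mm 50.51 ang 79.98 tilt [0.0009 0.0005]
time: 3.97
eef_pos: [0.5591, 0.2388, 0.1371]
tcp_rot: [0.766, 0.643, 0.0, 0.0]
contact_force: [-1.5, -0.4, 5.4]
opening: 0.592
t 3.97 pos [0.5591 0.2388 0.1371] Ftool [-0.62 -1.44 -5.36] Tq [0.17 0.05 0.07] open mm 50.28 ang 79.98 tilt [0.0009 0.0004]
```

```bash
python3 -m jog '[{"grip":0.42,"xyz":[-0.0005,0,-0.0005],"dr":[0,0,0]},{"grip":0.42,"xyz":[-0.0005,0,-0.0005],"dr":[0,0,0]},{"grip":0.42,"xyz":[-0.0005,0,-0.0005],"dr":[0,0,0]}]'; python3 st.py;python3 -m jog '[{"grip":0.43,"xyz":[-0.0004,0,-0.0003],"dr":[0,0,0]},{"grip":0.43,"xyz":[-0.0004,0,-0.0003],"dr":[0,0,0]},{"grip":0.43,"xyz":[-0.0004,0,-0.0003],"dr":[0,0,0]}]'; python3 st.py
```

```text
time: 4.22
eef_pos: [0.559, 0.2384, 0.1373]
tcp_rot: [0.766, 0.643, 0.001, 0.0]
contact_force: [-0.5, 0.3, 4.4]
opening: 0.583
t 4.22 pos [0.559  0.2384 0.1373] Ftool [ 0.19 -0.57 -4.42] Tq [0.12 0.23 0.06] open mm 49.58 ang 79.98 tilt [0.001  0.0006]
time: 4.47
eef_pos: [0.559, 0.238, 0.1375]
tcp_rot: [0.766, 0.643, 0.001, 0.0]
contact_force: [-0.0, 1.3, 5.3]
opening: 0.574
t 4.47 pos [0.559  0.238  0.1375] Ftool [ 1.28 -0.24 -5.33] Tq [0.05 0.31 0.04] open mm 48.77 ang 79.98 tilt [0.0011 0.0006]
```

```bash
python3 -m jog '[{"grip":0.44,"xyz":[-0.0003,0,-0.0006],"dr":[0,0,0]},{"grip":0.45,"xyz":[-0.0006,0,-0.0008],"dr":[0,0,0]},{"grip":0.45,"xyz":[-0.0006,0,-0.0008],"dr":[0,0,0]},{"grip":0.45,"xyz":[-0.0006,0,-0.0008],"dr":[0,0,0]}]'; python3 st.py;python3 -m jog '[{"grip":0.46,"xyz":[-0.0004,0,-0.0005],"dr":[0,0,0]},{"grip":0.46,"xyz":[-0.0004,0,-0.0005],"dr":[0,0,0]},{"grip":0.46,"xyz":[-0.0004,0,-0.0005],"dr":[0,0,0]}]'; python3 st.py
```

```text
time: 4.8
eef_pos: [0.5588, 0.2372, 0.1378]
tcp_rot: [0.766, 0.643, 0.0, 0.0]
contact_force: [2.4, 0.8, 1.6]
opening: 0.551
t 4.8 pos [0.5588 0.2372 0.1378] Ftool [ 1.21  2.18 -1.65] Tq [-0.17  0.43  0.04] open mm 46.81 ang 79.98 tilt [0.0007 0.0003]
time: 5.05
eef_pos: [0.5584, 0.2368, 0.138]
tcp_rot: [0.766, 0.643, 0.0, -0.0]
contact_force: [2.6, 1.1, 0.8]
opening: 0.544
t 5.05 pos [0.5584 0.2368 0.138 ] Ftool [ 1.55  2.34 -0.8 ] Tq [-0.34  0.44  0.07] open mm 46.22 ang 79.98 tilt [0.0001 0.0002]
```

```bash
python3 -m jog '[{"grip":0.47,"xyz":[-0.0002,0.0003,-0.0001],"dr":[0,0,0]},{"grip":0.49,"xyz":[-0.0002,0.0003,-0.0002],"dr":[0,0,0]},{"grip":0.5,"xyz":[-0.0002,0.0003,-0.0002],"dr":[0,0,0]},{"grip":0.52,"xyz":[-0.0002,0.0003,-0.0002],"dr":[0,0,0]},{"grip":0.52,"xyz":[-0.0002,0.0003,-0.0002],"dr":[0,0,0]}]' 45; python3 st.py
```

```text
time: 5.47
eef_pos: [0.5586, 0.2361, 0.1386]
tcp_rot: [0.766, 0.643, -0.001, 0.0]
contact_force: [0.9, -2.4, 2.0]
opening: 0.511
t 5.47 pos [0.5586 0.2361 0.1386] Ftool [-2.17  1.28 -2.  ] Tq [-0.19 -0.14  0.13] open mm 43.46 ang 79.99 tilt [-0.0006 -0.0011]
```

```bash
python3 -m jog '[{"grip":0.52,"xyz":[-0.0002,0.0002,-0.0006],"dr":[0,0,0]},{"grip":0.52,"xyz":[-0.0002,0.0002,-0.0012],"dr":[0,0,0]},{"grip":0.52,"xyz":[-0.0002,0.0002,-0.002],"dr":[0,0,0]},{"grip":0.52,"xyz":[-0.0002,0.0002,-0.002],"dr":[0,0,0]}]'; python3 st.py;
```

```text
time: 5.8
eef_pos: [0.5579, 0.2361, 0.1392]
tcp_rot: [0.766, 0.643, -0.001, -0.001]
contact_force: [0.7, -0.4, -5.0]
opening: 0.511
t 5.8 pos [0.5579 0.2361 0.1392] Ftool [-0.22  0.79  5.03] Tq [-0.33  0.02 -0.04] open mm 43.47 ang 80.01 tilt [-0.0025 -0.0007]
```

```bash
python3 -m jog '[{"grip":0.52,"xyz":[0,0.0002,-0.001],"dr":[0,0,0]},{"grip":0.52,"xyz":[0,0.0002,-0.002],"dr":[0,0,0]},{"grip":0.52,"xyz":[0,0.0002,-0.003],"dr":[0,0,0]},{"grip":0.52,"xyz":[0,0.0002,-0.003],"dr":[0,0,0]}]'; python3 st.py;
```

```text
time: 6.13
eef_pos: [0.5586, 0.2361, 0.1433]
tcp_rot: [0.766, 0.643, -0.001, -0.0]
contact_force: [-0.2, -0.8, -5.2]
opening: 0.51
t 6.13 pos [0.5586 0.2361 0.1433] Ftool [-0.8  -0.05  5.21] Tq [-0.09 -0.12  0.02] open mm 43.33 ang 80.0 tilt [-0.0015 -0.0006]
```

```bash
python3 -m jog '[{"grip":0.52,"xyz":[0,0,-0.004],"dr":[0,0,0]},{"grip":0.52,"xyz":[0,0,-0.008],"dr":[0,0,0]},{"grip":0.52,"xyz":[0,0,-0.012],"dr":[0,0,0]},{"grip":0.52,"xyz":[0,0,-0.012],"dr":[0,0,0]}]'; python3 st.py;
```

```text
time: 6.47
eef_pos: [0.5597, 0.2364, 0.1575]
tcp_rot: [0.766, 0.643, 0.001, 0.0]
contact_force: [-0.9, -0.3, -2.4]
opening: 0.509
t 6.47 pos [0.5597 0.2364 0.1575] Ftool [-0.41 -0.82  2.4 ] Tq [ 0.2  -0.17  0.05] open mm 43.25 ang 79.99 tilt [0.0019 0.0004]
```

```bash
python3 -m jog '[{"grip":0.52,"xyz":[0,0,-0.005],"dr":[0,0,0]},{"grip":0.52,"xyz":[0,0,-0.011],"dr":[0,0,0]},{"grip":0.52,"xyz":[0,0,-0.017],"dr":[0,0,0]},{"grip":0.52,"xyz":[0,0,-0.023],"dr":[0,0,0]},{"grip":0.52,"xyz":[0,0,-0.029],"dr":[0,0,0]},{"grip":0.52,"xyz":[0,0,-0.035],"dr":[0,0,0]},{"grip":0.52,"xyz":[0,0,-0.05],"dr":[0,0,0]},{"grip":0.52,"xyz":[0,0,-0.07],"dr":[0,0,0]},{"grip":0.52,"xyz":[0,0,-0.09],"dr":[0,0,0]},{"grip":0.52,"xyz":[0,0,-0.1],"dr":[0,0,0]},{"grip":0.52,"xyz":[0,0,-0.1],"dr":[0,0,0]},{"grip":0.52,"xyz":[0,0,-0.1],"dr":[0,0,0]}]'; python3 st.py;
python3 - <<'E'
from h import *
cv2.imwrite("pics/d_side.png",ctrl.read_camera("side")[:,:,::-1]);cv2.imwrite("pics/d_scene.png",ctrl.read_camera("scene")[:,:,::-1])
a=cv2.imread("pics/d_side.png");b=cv2.imread("pics/d_scene.png")
cv2.imwrite("pics/d.png",np.hstack([cv2.resize(a,(400,300)),cv2.resize(b,(400,300))]))
E
```

```text
time: 7.47
eef_pos: [0.5592, 0.2363, 0.2561]
tcp_rot: [0.766, 0.643, 0.001, 0.0]
contact_force: [0.3, 0.2, -2.8]
opening: 0.51
t 7.47 pos [0.5592 0.2363 0.2561] Ftool [0.24 0.21 2.78] Tq [-0.11 -0.02 -0.  ] open mm 43.39 ang 79.98 tilt [0.0011 0.0003]
```

View pics/d.png

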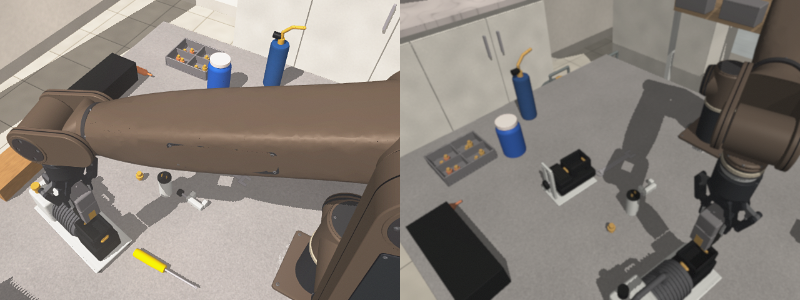

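```bash
python3 -m jog '[{"grip":0.52,"xyz":[-0.02,0.005,0],"dr":[0,0,-0.02]},{"grip":0.52,"xyz":[-0.05,0.014,0],"dr":[0,0,-0.04]},{"grip":0.52,"xyz":[-0.088,0.025,0],"dr":[0,0,-0.06]},{"grip":0.52,"xyz":[-0.128,0.036,0],"dr":[0,0,-0.073]},{"grip":0.52,"xyz":[-0.168,0.047,0],"dr":[0,0,-0.073]},{"grip":0.52,"xyz":[-0.208,0.058,0],"dr":[0,0,-0.073]},{"grip":0.52,"xyz":[-0.248,0.069,0],"dr":[0,0,-0.073]},{"grip":0.52,"xyz":[-0.288,0.08,0],"dr":[0,0,-0.073]},{"grip":0.52,"xyz":[-0.328,0.092,0],"dr":[0,0,-0.073]},{"grip":0.52,"xyz":[-0.368,0.103,0],"dr":[0,0,-0.073]},{"grip":0.52,"xyz":[-0.4,0.112,0],"dr":[0,0,-0.073]},{"grip":0.52,"xyz":[-0.425,0.119,0],"dr":[0,0,-0.073]}]'; python3 st.py;python3 -m jog '[{"grip":0.52,"xyz":[-0.015,0.004,0],"dr":[0,0,0]},{"grip":0.52,"xyz":[-0.026,0.007,0],"dr":[0,0,0]},{"grip":0.52,"xyz":[-0.026,0.007,0],"dr":[0,0,0]},{"grip":0.52,"xyz":[-0.026,0.007,0],"dr":[0,0,0]}]'; python3 - <<'E'
from st import *
import json
s=ctrl.get_state(); cv2.imwrite("pics/e1.png",ctrl.read_camera("wrist")[:,:,::-1])
json.dump({k:np.array(s[k]).tolist() for k in("eef_pos","tcp_rot")},open("e1.json","w"))
E
```

```text
time: 8.57
eef_pos: [0.6014, -0.2059, 0.2533]
tcp_rot: [0.743, 0.669, -0.001, -0.001]
contact_force: [-0.2, 0.8, -3.3]
opening: 0.508
t 8.57 pos [ 0.6014 -0.2059  0.2533] Ftool [ 0.8  -0.31  3.31] Tq [ 0.02  0.03 -0.01] open mm 43.19 ang 84.04 tilt [-0.0031  0.0009]
time: 8.9
eef_pos: [0.6065, -0.2286, 0.2547]
tcp_rot: [0.742, 0.67, 0.0, -0.001]
contact_force: [0.3, 0.7, -2.3]
opening: 0.51
t 8.9 pos [ 0.6065 -0.2286  0.2547] Ftool [0.72 0.22 2.35] Tq [-0.    0.04 -0.03] open mm 43.32 ang 84.17 tilt [-0.0013  0.0017]
```

View pics/e1.png

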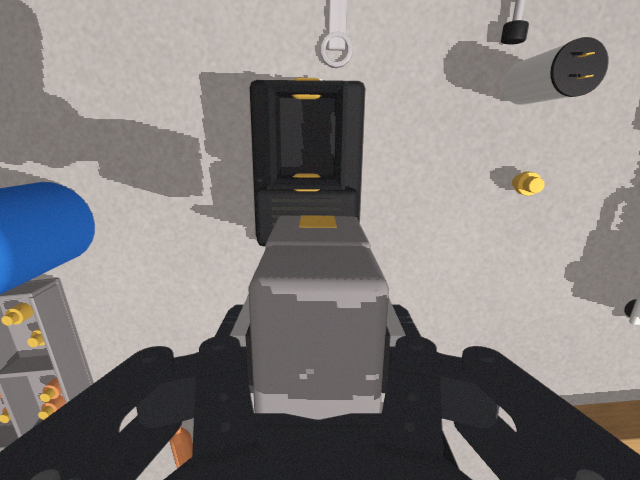

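```bash
python3 - <<'E'
import cv2,numpy as np
a=cv2.imread("pics/e1.png")[70:210,240:380]; a=cv2.resize(a,None,fx=4,fy=4,interpolation=cv2.INTER_CUBIC)
a=(255*(a/255.)**.5).astype(np.uint8); cv2.imwrite("pics/e1z.png",a)
E
```

```text
(no output)
```

View pics/e1z.png

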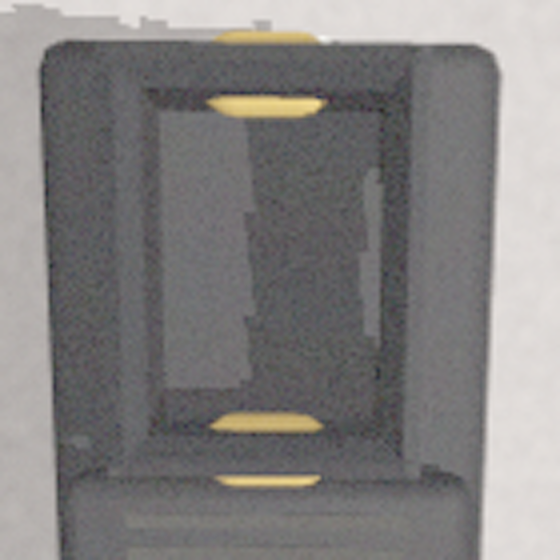

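```bash
python3 - <<'E'
import cv2,numpy as np
a=cv2.imread("pics/e1.png")[205:425,225:410]; a=cv2.resize(a,None,fx=3,fy=3,interpolation=cv2.INTER_CUBIC)[:660]
a=(255*(a/255.)**.6).astype(np.uint8); cv2.imwrite("pics/e1p.png",cv2.resize(a,None,fx=.9,fy=.9))
from h import *
import json
s=json.load(open("e1.json")); s={k:np.array(v) for k,v in s.items()}
R=Rn.from_quat(s["tcp_rot"]).as_matrix()
px=lambda u,v:(240+u/4-.4,70+v/4-.4)
for z in(.075,.09,.105):
    Q=np.array([onz("wrist",px(*p),z,s) for p in((267,117),(267,412),(267,97),(267,432))])
    for i in(0,2):
        d=Q[i+1]-Q[i];print(z,"mid",((Q[i]+Q[i+1])/2).round(4),"len",np.linalg.norm(d).round(4),"yaw",np.degrees(np.arctan2(d[1],d[0])).round(2),"tool",(R.T@((Q[i]+Q[i+1])/2-s["eef_pos"])).round(4))
    L=[onz("wrist",px(*p),z,s) for p in((42,50),(58,440),(498,50),(480,450))]
    for i in(0,2):
        d=L[i+1]-L[i];print("edge yaw",np.degrees(np.arctan2(d[1],d[0])).round(2),(R.T@(L[i]-s["eef_pos"])).round(4))
    W=[onz("wrist",px(*p),z,s) for p in((145,270),(382,270),(110,270),(412,270),(160,270))]
    print("walls",[ (R.T@(w-s["eef_pos"]))[0].round(4) for w in W])
E
```

```text
0.075 mid [ 0.5331 -0.2307  0.075 ] len 0.0606 yaw -6.35 tool [-0.0098 -0.0726  0.1798]
0.075 mid [ 0.5333 -0.2307  0.075 ] len 0.0689 yaw -6.35 tool [-0.0098 -0.0724  0.1798]
edge yaw -6.3 [-0.0558 -0.1158  0.1798]
edge yaw -6.57 [ 0.0383 -0.1158  0.18  ]
walls [np.float64(-0.036), np.float64(0.0149), np.float64(-0.0435), np.float64(0.0213), np.float64(-0.0328)]
0.09 mid [ 0.5332 -0.2303  0.09  ] len 0.0578 yaw -6.35 tool [-0.0093 -0.0725  0.1648]
0.09 mid [ 0.5335 -0.2303  0.09  ] len 0.0657 yaw -6.35 tool [-0.0093 -0.0723  0.1648]
edge yaw -6.3 [-0.0532 -0.1137  0.1648]
edge yaw -6.57 [ 0.0365 -0.1137  0.165 ]
walls [np.float64(-0.0343), np.float64(0.0142), np.float64(-0.0415), np.float64(0.0204), np.float64(-0.0312)]
0.105 mid [ 0.5334 -0.2298  0.105 ] len 0.055 yaw -6.35 tool [-0.0089 -0.0725  0.1498]
0.105 mid [ 0.5336 -0.2299  0.105 ] len 0.0625 yaw -6.35 tool [-0.0089 -0.0722  0.1498]
edge yaw -6.3 [-0.0506 -0.1116  0.1498]
edge yaw -6.57 [ 0.0347 -0.1116  0.15  ]
walls [np.float64(-0.0326), np.float64(0.0135), np.float64(-0.0395), np.float64(0.0194), np.float64(-0.0297)]
```

View pics/e1p.png

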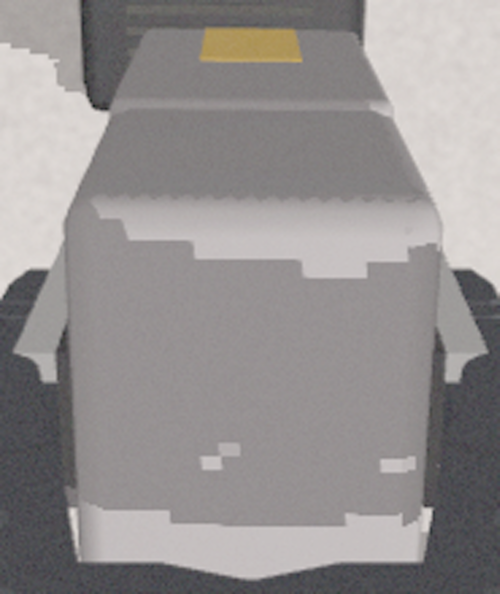

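```bash
python3 - <<'E'
from h import *
c=ctrl.get_calibration("wrist");H=c["hand_eye"]
def tz(uv,z):
    d=H[:3,:3]@np.linalg.solve(c["mtx"],[uv[0],uv[1],1.]);o=H[:3,3];return (o+d*(z-o[2])/d[2]).round(4)
p=lambda u,v:(225+u/2.7-.3,205+v/2.7-.3)
print("bottom",[tz(p(u,30),.0536) for u in(140,249,358)],"mark",[tz(p(u,45),.045) for u in (202,299)])
print("top front",[tz(p(u,205),-.0404) for u in(68,440)],"back",[tz(p(u,562),-.0404) for u in(78,425)])
E
```

```text
bottom [array([-0.0229, -0.0299,  0.0536]), array([-0.0005, -0.0299,  0.0536]), array([ 0.022 , -0.0299,  0.0536])] mark [array([-0.0097, -0.0287,  0.045 ]), array([ 0.0094, -0.0287,  0.045 ])]
top front [array([-0.0208, -0.0294, -0.0404]), array([ 0.0213, -0.0294, -0.0404])] back [array([-0.0221,  0.0195, -0.0404]), array([ 0.0221,  0.0195, -0.0404])]
```

```bash
python3 -m jog '[{"grip":0.52,"xyz":[-0.002,-0.015,0],"dr":[0,0,0.009]},{"grip":0.52,"xyz":[-0.005,-0.04,0],"dr":[0,0,0.009]},{"grip":0.52,"xyz":[-0.008,-0.062,0],"dr":[0,0,0.009]},{"grip":0.52,"xyz":[-0.009,-0.073,0.01],"dr":[0,0,0.009]},{"grip":0.52,"xyz":[-0.009,-0.073,0.03],"dr":[0,0,0.009]},{"grip":0.52,"xyz":[-0.009,-0.073,0.05],"dr":[0,0,0.009]},{"grip":0.52,"xyz":[-0.009,-0.073,0.063],"dr":[0,0,0.009]},{"grip":0.52,"xyz":[-0.009,-0.073,0.07],"dr":[0,0,0.009]},{"grip":0.52,"xyz":[-0.009,-0.073,0.07],"dr":[0,0,0.009]},{"grip":0.52,"xyz":[-0.009,-0.073,0.07],"dr":[0,0,0.009]},{"grip":0.52,"xyz":[-0.009,-0.073,0.07],"dr":[0,0,0.009]}]'; python3 - <<'E'
from st import *
cv2.imwrite("pics/f_side.png",ctrl.read_camera("side")[:,:,::-1]);cv2.imwrite("pics/f_scene.png",ctrl.read_camera("scene")[:,:,::-1])
cv2.imwrite("pics/f_wrist.png",ctrl.read_camera("wrist")[:,:,::-1])
a=cv2.imread("pics/f_side.png");b=cv2.imread("pics/f_scene.png")
g=lambda a,x,y:cv2.resize(a[y:y+150,x:x+133],(400,450),interpolation=cv2.INTER_CUBIC)
o=np.hstack([g(a,235,110),g(b,210,180)]);cv2.imwrite("pics/f.png",(255*(o/255.)**.6).astype(np.uint8))
E
```

```text
time: 9.87
eef_pos: [0.5341, -0.2312, 0.1871]
tcp_rot: [0.745, 0.667, 0.0, 0.001]
contact_force: [-0.5, -0.6, -2.5]
opening: 0.509
t 9.87 pos [ 0.5341 -0.2312  0.1871] Ftool [-0.66 -0.43  2.52] Tq [-0.05  0.02 -0.05] open mm 43.27 ang 83.69 tilt [ 0.002  -0.0013]
```

View pics/f.png

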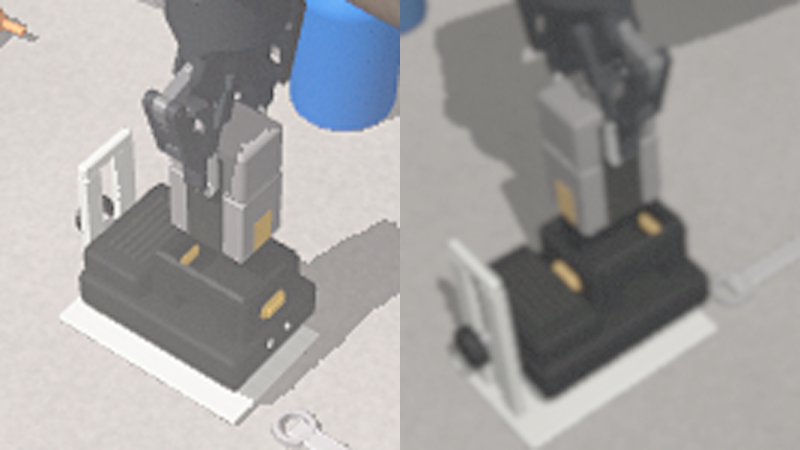

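View pics/f_wrist.png

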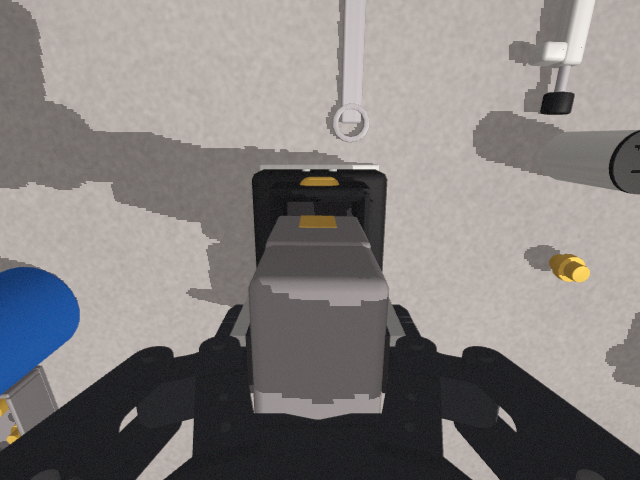

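```bash
python3 -m jog '[{"grip":0.52,"xyz":[0.001,-0.001,0.005],"dr":[0,0,0]},{"grip":0.52,"xyz":[0.001,-0.001,0.01],"dr":[0,0,0]},{"grip":0.52,"xyz":[0.001,-0.001,0.015],"dr":[0,0,0]},{"grip":0.52,"xyz":[0.001,-0.001,0.019],"dr":[0,0,0]},{"grip":0.52,"xyz":[0.001,-0.001,0.019],"dr":[0,0,0]}]';python3 st.py; python3 -m jog '[{"grip":0.52,"xyz":[0,0,0.002],"dr":[0,0,0]},{"grip":0.52,"xyz":[0,0,0.004],"dr":[0,0,0]},{"grip":0.52,"xyz":[0,0,0.005],"dr":[0,0,0]},{"grip":0.52,"xyz":[0,0,0.005],"dr":[0,0,0]}]';python3 st.py
```

```text
time: 10.43
eef_pos: [0.5314, -0.2295, 0.1648]
tcp_rot: [0.745, 0.667, -0.0, -0.001]
contact_force: [0.6, 0.0, -3.0]
opening: 0.518
t 10.43 pos [ 0.5314 -0.2295  0.1648] Ftool [0.09 0.57 2.95] Tq [ 0.1  -0.02 -0.  ] open mm 44.05 ang 83.65 tilt [-0.0025  0.0016]
time: 10.77
eef_pos: [0.5322, -0.2299, 0.1614]
tcp_rot: [0.745, 0.667, -0.0, -0.0]
contact_force: [0.6, -0.2, -2.1]
opening: 0.511
t 10.77 pos [ 0.5322 -0.2299  0.1614] Ftool [-0.13  0.65  2.11] Tq [-0.02 -0.01 -0.03] open mm 43.41 ang 83.65 tilt [-0.0003  0.0002]
```

```bash
python3 -m jog '[{"grip":0.52,"xyz":[0,0.0005,0.002],"dr":[0,0,0]},{"grip":0.52,"xyz":[0,0.0005,0.004],"dr":[0,0,0]},{"grip":0.52,"xyz":[0,0.0005,0.006],"dr":[0,0,0]},{"grip":0.52,"xyz":[0,0.0005,0.006],"dr":[0,0,0]}]';python3 st.py; python3 -m jog '[{"grip":0.52,"xyz":[0,0,0.002],"dr":[0,0,0]},{"grip":0.52,"xyz":[0,0,0.004],"dr":[0,0,0]},{"grip":0.52,"xyz":[0,0,0.006],"dr":[0,0,0]},{"grip":0.52,"xyz":[0,0,0.006],"dr":[0,0,0]}]';python3 st.py
```

```text
time: 11.1
eef_pos: [0.5324, -0.2298, 0.155]
tcp_rot: [0.745, 0.667, -0.0, -0.001]
contact_force: [-0.8, -0.4, -4.2]
opening: 0.509
t 11.1 pos [ 0.5324 -0.2298  0.155 ] Ftool [-0.49 -0.74  4.15] Tq [-0.01 -0.02  0.  ] open mm 43.27 ang 83.65 tilt [-0.0009  0.0006]
time: 11.43
eef_pos: [0.5324, -0.2298, 0.149]
tcp_rot: [0.745, 0.667, -0.0, -0.001]
contact_force: [-0.3, -0.5, -2.9]
opening: 0.508
t 11.43 pos [ 0.5324 -0.2298  0.149 ] Ftool [-0.53 -0.21  2.92] Tq [-0.02 -0.03 -0.02] open mm 43.19 ang 83.65 tilt [-0.0009  0.0006]
```

```bash
for i in 1 2; do :; done; python3 -m jog '[{"grip":0.52,"xyz":[0,0,0.0015],"dr":[0,0,0]},{"grip":0.52,"xyz":[0,0,0.003],"dr":[0,0,0]},{"grip":0.52,"xyz":[0,0,0.004],"dr":[0,0,0]},{"grip":0.52,"xyz":[0,0,0.004],"dr":[0,0,0]}]';python3 st.py; python3 -m jog '[{"grip":0.52,"xyz":[0,0,0.0015],"dr":[0,0,0]},{"grip":0.52,"xyz":[0,0,0.003],"dr":[0,0,0]},{"grip":0.52,"xyz":[0,0,0.004],"dr":[0,0,0]},{"grip":0.52,"xyz":[0,0,0.004],"dr":[0,0,0]}]';python3 st.py
```

```text
time: 11.77
eef_pos: [0.5326, -0.2299, 0.1453]
tcp_rot: [0.745, 0.667, -0.0, -0.0]
contact_force: [1.1, 0.0, -3.1]
opening: 0.511
t 11.77 pos [ 0.5326 -0.2299  0.1453] Ftool [0.13 1.06 3.14] Tq [ 0.03 -0.   -0.04] open mm 43.46 ang 83.65 tilt [-0.0005  0.0003]
time: 12.1
eef_pos: [0.5327, -0.23, 0.1414]
tcp_rot: [0.745, 0.667, -0.0, -0.0]
contact_force: [0.6, -0.6, -2.5]
opening: 0.507
t 12.1 pos [ 0.5327 -0.23    0.1414] Ftool [-0.54  0.69  2.52] Tq [-0.05 -0.01 -0.02] open mm 43.09 ang 83.65 tilt [-0.0001  0.0001]
```

Bottom at about 0.088 with no contact yet. I'll carry on in small steps.

```bash
python3 -m jog '[{"grip":0.52,"xyz":[0,0,0.0015],"dr":[0,0,0]},{"grip":0.52,"xyz":[0,0,0.003],"dr":[0,0,0]},{"grip":0.52,"xyz":[0,0,0.004],"dr":[0,0,0]},{"grip":0.52,"xyz":[0,0,0.004],"dr":[0,0,0]}]';python3 st.py; python3 -m jog '[{"grip":0.52,"xyz":[0,0,0.0015],"dr":[0,0,0]},{"grip":0.52,"xyz":[0,0,0.003],"dr":[0,0,0]},{"grip":0.52,"xyz":[0,0,0.003],"dr":[0,0,0]}]';python3 st.py
```

```text
time: 12.43
eef_pos: [0.5331, -0.2304, 0.1382]
tcp_rot: [0.745, 0.667, 0.0, 0.001]
contact_force: [-1.7, 0.2, 0.4]
opening: 0.511
t 12.43 pos [ 0.5331 -0.2304  0.1382] Ftool [-0.01 -1.73 -0.4 ] Tq [ 0.02 -0.02  0.03] open mm 43.44 ang 83.65 tilt [ 0.0011 -0.0009]
time: 12.68
eef_pos: [0.5324, -0.23, 0.1339]
tcp_rot: [0.745, 0.667, -0.0, -0.0]
contact_force: [0.8, -1.6, -1.7]
opening: 0.508
t 12.68 pos [ 0.5324 -0.23    0.1339] Ftool [-1.51  0.99  1.68] Tq [-0.08 -0.12  0.01] open mm 43.16 ang 83.66 tilt [-0.0008  0.0001]
```

```bash
python3 -m jog '[{"grip":0.52,"xyz":[0,0,0.0015],"dr":[0,0,0]},{"grip":0.52,"xyz":[0,0,0.003],"dr":[0,0,0]},{"grip":0.52,"xyz":[0,0,0.003],"dr":[0,0,0]}]';python3 st.py; python3 -m jog '[{"grip":0.52,"xyz":[0,0,0.0015],"dr":[0,0,0]},{"grip":0.52,"xyz":[0,0,0.003],"dr":[0,0,0]},{"grip":0.52,"xyz":[0,0,0.003],"dr":[0,0,0]}]';python3 st.py
```

```text
time: 12.93
eef_pos: [0.5325, -0.2299, 0.131]
tcp_rot: [0.745, 0.667, -0.0, -0.0]
contact_force: [0.6, -0.3, -2.2]
opening: 0.51
t 12.93 pos [ 0.5325 -0.2299  0.131 ] Ftool [-0.19  0.66  2.17] Tq [-0.01 -0.16  0.01] open mm 43.32 ang 83.65 tilt [-0.0008  0.0003]
time: 13.18
eef_pos: [0.5325, -0.2299, 0.1282]
tcp_rot: [0.745, 0.667, -0.0, -0.0]
contact_force: [0.2, -0.2, -2.2]
opening: 0.513
t 13.18 pos [ 0.5325 -0.2299  0.1282] Ftool [-0.17  0.21  2.24] Tq [ 0.02 -0.07 -0.03] open mm 43.58 ang 83.65 tilt [-0.0006  0.0003]
```

```bash
python3 -m jog '[{"grip":0.52,"xyz":[0,0,0.001],"dr":[0,0,0]},{"grip":0.52,"xyz":[0,0,0.0025],"dr":[0,0,0]},{"grip":0.52,"xyz":[0,0,0.0025],"dr":[0,0,0]}]';python3 st.py; python3 -m jog '[{"grip":0.52,"xyz":[0,0,0.001],"dr":[0,0,0]},{"grip":0.52,"xyz":[0,0,0.002],"dr":[0,0,0]},{"grip":0.52,"xyz":[0,0,0.002],"dr":[0,0,0]}]';python3 st.py
```

```text
time: 13.43
eef_pos: [0.5326, -0.23, 0.1258]
tcp_rot: [0.745, 0.667, -0.0, -0.0]
contact_force: [-1.1, -0.4, -1.0]
opening: 0.512
t 13.43 pos [ 0.5326 -0.23    0.1258] Ftool [-0.49 -1.07  0.99] Tq [-0.   -0.05 -0.05] open mm 43.51 ang 83.66 tilt [-0.0003  0.0001]
time: 13.68
eef_pos: [0.5326, -0.23, 0.1239]
tcp_rot: [0.745, 0.667, -0.0, -0.0]
contact_force: [0.1, -0.1, -1.2]
opening: 0.505
t 13.68 pos [ 0.5326 -0.23    0.1239] Ftool [-0.07  0.12  1.21] Tq [ 0.01 -0.   -0.04] open mm 42.92 ang 83.65 tilt [-0.0002  0.    ]
```

```bash
python3 -m jog '[{"grip":0.52,"xyz":[0,0,0.001],"dr":[0,0,0]},{"grip":0.52,"xyz":[0,0,0.002],"dr":[0,0,0]},{"grip":0.52,"xyz":[0,0,0.002],"dr":[0,0,0]}]';python3 st.py; python3 -m jog '[{"grip":0.52,"xyz":[0,0,0.001],"dr":[0,0,0]},{"grip":0.52,"xyz":[0,0,0.002],"dr":[0,0,0]},{"grip":0.52,"xyz":[0,0,0.002],"dr":[0,0,0]}]';python3 st.py
```

```text
time: 13.93
eef_pos: [0.5326, -0.23, 0.1219]
tcp_rot: [0.745, 0.667, -0.0, -0.0]
contact_force: [0.5, 0.6, -2.6]
opening: 0.512
t 13.93 pos [ 0.5326 -0.23    0.1219] Ftool [0.61 0.42 2.6 ] Tq [-0.05 -0.04 -0.01] open mm 43.54 ang 83.66 tilt [-0.0003  0.    ]
time: 14.18
eef_pos: [0.5329, -0.2301, 0.121]
tcp_rot: [0.745, 0.667, 0.0, -0.0]
contact_force: [-1.7, 0.7, 3.7]
opening: 0.513
t 14.18 pos [ 0.5329 -0.2301  0.121 ] Ftool [ 0.53 -1.77 -3.75] Tq [ 0.33  0.21 -0.  ] open mm 43.6 ang 83.65 tilt [-0.      0.0001]
```

```bash
python3 -m jog '[{"grip":0.52,"xyz":[0,0,0.001],"dr":[0,0,0]},{"grip":0.52,"xyz":[0,0,0.0015],"dr":[0,0,0]},{"grip":0.52,"xyz":[0,0,0.0015],"dr":[0,0,0]}]';python3 st.py
```

```text
time: 14.43
eef_pos: [0.533, -0.2302, 0.1209]
tcp_rot: [0.745, 0.667, -0.0, -0.0]
contact_force: [-4.4, 2.3, 9.0]
opening: 0.512
t 14.43 pos [ 0.533  -0.2302  0.1209] Ftool [ 1.76 -4.64 -8.97] Tq [ 0.84  0.51 -0.02] open mm 43.5 ang 83.66 tilt [-0.0003  0.0002]
```

```bash
python3 -m jog '[{"grip":0.52,"xyz":[0,-0.0005,-0.002],"dr":[0,0,0]},{"grip":0.52,"xyz":[0,-0.0005,-0.0025],"dr":[0,0,0]},{"grip":0.52,"xyz":[0,-0.0005,-0.0025],"dr":[0,0,0]}]';python3 st.py; python3 -m jog '[{"grip":0.52,"xyz":[0,-0.0003,0.001],"dr":[0,0,0]},{"grip":0.52,"xyz":[0,-0.0003,0.002],"dr":[0,0,0]},{"grip":0.52,"xyz":[0,-0.0003,0.002],"dr":[0,0,0]}]';python3 st.py
python3 - <<'E'
from h import *
cv2.imwrite("pics/g_side.png",ctrl.read_camera("side")[:,:,::-1]);cv2.imwrite("pics/g_scene.png",ctrl.read_camera("scene")[:,:,::-1])
a=cv2.imread("pics/g_side.png");b=cv2.imread("pics/g_scene.png")
g=lambda a,x,y:cv2.resize(a[y:y+113,x:x+100],(400,452),interpolation=cv2.INTER_CUBIC)
o=np.hstack([g(a,250,130),g(b,220,220)]);cv2.imwrite("pics/g.png",(255*(o/255.)**.6).astype(np.uint8))
E
```

```text
time: 14.68
eef_pos: [0.5323, -0.23, 0.121]
tcp_rot: [0.745, 0.667, 0.0, 0.0]
contact_force: [-0.9, 0.3, 0.9]
opening: 0.51
t 14.68 pos [ 0.5323 -0.23    0.121 ] Ftool [ 0.23 -0.94 -0.92] Tq [ 0.01  0.02 -0.01] open mm 43.38 ang 83.65 tilt [ 0.0005 -0.0002]
time: 14.93
eef_pos: [0.5324, -0.2301, 0.121]
tcp_rot: [0.745, 0.667, 0.0, 0.0]
contact_force: [-2.5, 1.4, 8.4]
opening: 0.507
t 14.93 pos [ 0.5324 -0.2301  0.121 ] Ftool [ 1.14 -2.63 -8.45] Tq [ 0.53  0.46 -0.05] open mm 43.13 ang 83.65 tilt [0.0004 0.0001]
```

View pics/g.png

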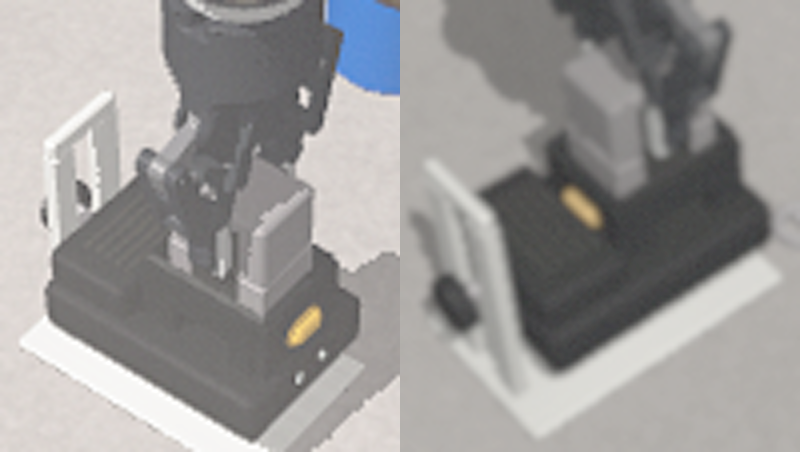

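```bash
python3 -m jog '[{"grip":0.5,"xyz":[0,-0.0003,-0.0006],"dr":[0,0,0]},{"grip":0.48,"xyz":[0.0002,-0.0003,-0.0006],"dr":[0,0,0]},{"grip":0.47,"xyz":[0.0004,-0.0003,-0.0005],"dr":[0,0,0]},{"grip":0.46,"xyz":[0.0008,-0.0003,-0.0004],"dr":[0,0,0]},{"grip":0.46,"xyz":[0.0008,-0.0003,-0.0004],"dr":[0,0,0]}]' 20;python3 st.py
```

```text
time: 15.45
eef_pos: [0.5325, -0.2293, 0.1204]
tcp_rot: [0.745, 0.667, 0.0, 0.001]
contact_force: [0.6, 0.2, 4.8]
opening: 0.539
t 15.45 pos [ 0.5325 -0.2293  0.1204] Ftool [ 0.23  0.59 -4.76] Tq [ 0.12  0.31 -0.01] open mm 45.82 ang 83.65 tilt [ 0.0016 -0.0006]
```

```bash
python3 -m jog '[{"grip":0.45,"xyz":[0.0004,0,0.0001],"dr":[0,0,0]},{"grip":0.44,"xyz":[0.0008,0,0.0003],"dr":[0,0,0]},{"grip":0.44,"xyz":[0.0008,0,0.0003],"dr":[0,0,0]}]';python3 st.py;python3 -m jog '[{"grip":0.43,"xyz":[0.0004,0,0.0001],"dr":[0,0,0]},{"grip":0.42,"xyz":[0.0008,0,0.0003],"dr":[0,0,0]},{"grip":0.42,"xyz":[0.0008,0,0.0003],"dr":[0,0,0]}]';python3 st.py
```

```text
time: 15.7
eef_pos: [0.5325, -0.2286, 0.1201]
tcp_rot: [0.745, 0.667, 0.0, 0.001]
contact_force: [0.4, 0.8, 5.9]
opening: 0.561
t 15.7 pos [ 0.5325 -0.2286  0.1201] Ftool [ 0.84  0.28 -5.86] Tq [0.07 0.29 0.01] open mm 47.68 ang 83.65 tilt [ 0.0017 -0.0009]
time: 15.95
eef_pos: [0.5327, -0.2279, 0.1198]
tcp_rot: [0.745, 0.667, 0.0, 0.001]
contact_force: [0.4, 0.5, 5.0]
opening: 0.579
t 15.95 pos [ 0.5327 -0.2279  0.1198] Ftool [ 0.57  0.39 -5.01] Tq [0.07 0.26 0.04] open mm 49.19 ang 83.65 tilt [ 0.0018 -0.0011]
```

```bash
python3 -m jog '[{"grip":0.41,"xyz":[0.0004,0,0.0001],"dr":[0,0,0]},{"grip":0.40,"xyz":[0.0008,0,0.0002],"dr":[0,0,0]},{"grip":0.40,"xyz":[0.0008,0,0.0002],"dr":[0,0,0]}]';python3 st.py;python3 -m jog '[{"grip":0.39,"xyz":[0.0004,0,0],"dr":[0,0,0]},{"grip":0.38,"xyz":[0.0008,0,0],"dr":[0,0,0]},{"grip":0.37,"xyz":[0.0008,0,0],"dr":[0,0,0]},{"grip":0.36,"xyz":[0.0006,0,0],"dr":[0,0,0]},{"grip":0.36,"xyz":[0.0006,0,0],"dr":[0,0,0]}]';python3 st.py
```

```text
time: 16.2
eef_pos: [0.5327, -0.2271, 0.1195]
tcp_rot: [0.745, 0.667, 0.0, 0.001]
contact_force: [0.1, 1.1, 6.3]
opening: 0.599
t 16.2 pos [ 0.5327 -0.2271  0.1195] Ftool [ 1.14  0.02 -6.35] Tq [-0.04  0.21 -0.05] open mm 50.93 ang 83.65 tilt [ 0.0018 -0.0013]
time: 16.62
eef_pos: [0.5314, -0.2258, 0.1177]
tcp_rot: [0.745, 0.667, -0.0, -0.001]
contact_force: [0.6, 0.6, -0.0]
opening: 0.642
t 16.62 pos [ 0.5314 -0.2258  0.1177] Ftool [0.69 0.56 0.03] Tq [-0.06  0.06 -0.  ] open mm 54.54 ang 83.65 tilt [-0.0018  0.001 ]
```

```bash
python3 -m jog '[{"grip":0.3,"xyz":[0,0,-0.002],"dr":[0,0,0]},{"grip":0.2,"xyz":[0,0,-0.003],"dr":[0,0,0]},{"grip":0.2,"xyz":[0,0,-0.003],"dr":[0,0,0]},{"grip":0.2,"xyz":[0,0,-0.015],"dr":[0,0,0]},{"grip":0.2,"xyz":[0,0,-0.035],"dr":[0,0,0]},{"grip":0.2,"xyz":[0,0,-0.06],"dr":[0,0,0]},{"grip":0.2,"xyz":[0,0,-0.08],"dr":[0,0,0]},{"grip":0.2,"xyz":[0,0,-0.1],"dr":[0,0,0]},{"grip":0.2,"xyz":[0,0,-0.11],"dr":[0,0,0]},{"grip":0.2,"xyz":[0,0,-0.11],"dr":[0,0,0]},{"grip":0.2,"xyz":[0,0,-0.11],"dr":[0,0,0]},{"grip":0.2,"xyz":[0,0,-0.11],"dr":[0,0,0]}]';python3 - <<'E'
from st import *
import json
s=ctrl.get_state(); w=ctrl.read_camera("wrist")[:,:,::-1]; cv2.imwrite("pics/k_w.png",w)
json.dump({k:np.array(s[k]).tolist() for k in("eef_pos","tcp_rot")},open("k.json","w"))
a=ctrl.read_camera("side")[:,:,::-1];b=ctrl.read_camera("scene")[:,:,::-1]
cv2.imwrite("pics/k_side.png",a);cv2.imwrite("pics/k_scene.png",b)
g=lambda a,x,y:cv2.resize(a[y:y+113,x:x+100],(400,452),interpolation=cv2.INTER_CUBIC)
o=np.hstack([g(a,250,130),g(b,220,220)]);cv2.imwrite("pics/k.png",(255*(o/255.)**.6).astype(np.uint8))
E
```

```text
time: 17.62
eef_pos: [0.5314, -0.2257, 0.2273]
tcp_rot: [0.745, 0.667, -0.0, -0.001]
contact_force: [0.3, 0.6, -0.6]
opening: 0.8
t 17.62 pos [ 0.5314 -0.2257  0.2273] Ftool [0.64 0.19 0.62] Tq [0.04 0.   0.02] open mm 67.99 ang 83.65 tilt [-0.0021  0.0013]
```

View pics/k.png

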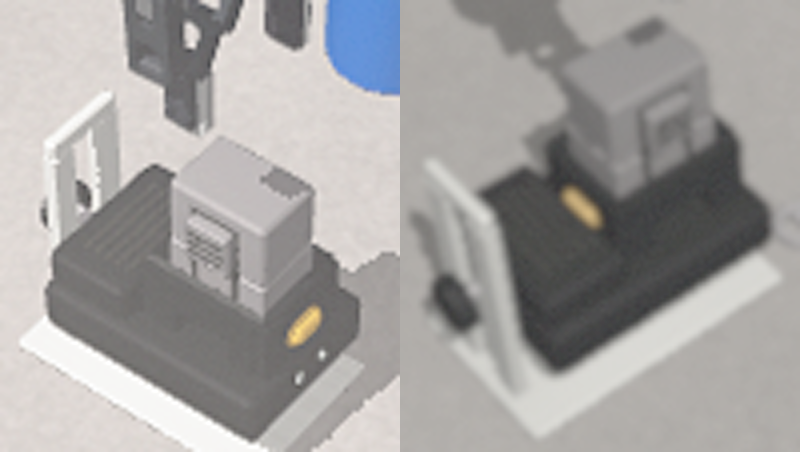

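View pics/k_w.png

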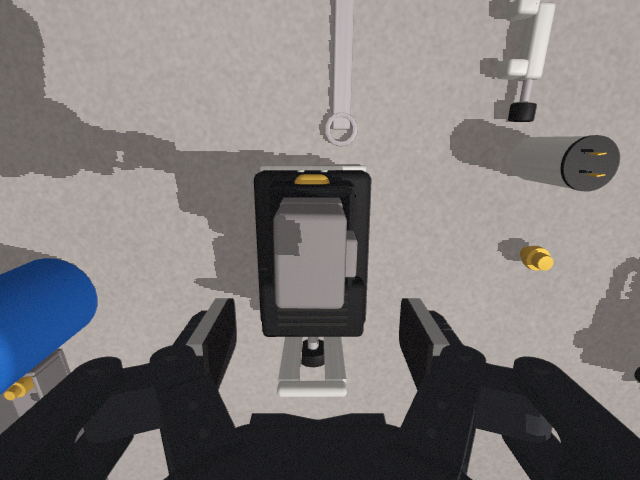

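```bash
python3 - <<'E'
import cv2
a=cv2.imread("pics/k_w.png")[185:325,255:375]; cv2.imwrite("pics/k_wz.png",cv2.resize(a,None,fx=4,fy=4,interpolation=cv2.INTER_CUBIC))
E
```

```text
(no output)
```

View pics/k_wz.png

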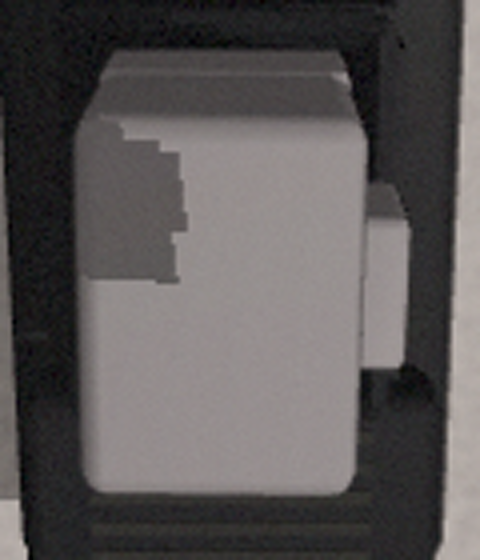

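```bash
python3 - <<'E'
from h import *
import json
def go(f,off,sc,tops,pad,ztop,zpad):
    s={k:np.array(v) for k,v in json.load(open(f)).items()}
    q=lambda p,z:onz("wrist",(off[0]+p[0]/sc-.4,off[1]+p[1]/sc-.4),z,s)
    Q=np.array([q(p,ztop) for p in tops]);c=Q.mean(0);ex=(Q[3]+Q[2]-Q[0]-Q[1])/2;ey=(Q[1]+Q[2]-Q[0]-Q[3])/2
    y=ey/np.linalg.norm(ey);print(f,"ctr",c.round(4),"L",np.linalg.norm(ex).round(4),"W",np.linalg.norm(ey).round(4),"yaw",np.degrees(np.arctan2(ex[1],ex[0])).round(2),"pad dist",((q(pad,zpad)-c)@y).round(4))
go("c1.json",(250,160),4,[(147,188),(395,190),(381,512),(150,512)],(432,345),.181,.170)
for zt in (.1634,.168): go("k.json",(255,185),4,[(75,118),(366,120),(356,493),(85,493)],(407,295),zt,zt-.011)
# height of pack top from side+scene: corner (+x,+y) & (-x,+y)
S=lambda u,v:(250+u/4-.4,130+v/4-.4); C=lambda u,v:(220+u/4-.4,220+v/4-.4)
print(tri([("side",S(261,236)),("scene",C(706,0) if 0 else (220+(707-400)/4-.4,220+58/4-.4))]))
print(tri([("side",S(176,180)),("scene",(220+(612-400)/4-.4,220+107/4-.4))]))
E
```

```text
c1.json ctr [0.5581 0.2359 0.181 ] L 0.0594 W 0.0421 yaw -10.6 pad dist 0.0301
k.json ctr [ 0.5321 -0.2306  0.1634] L 0.06 W 0.0426 yaw -6.72 pad dist 0.0295
k.json ctr [ 0.5305 -0.2303  0.168 ] L 0.0587 W 0.0417 yaw -6.72 pad dist 0.0289
(array([ 0.50396835, -0.20686282,  0.16015084]), [np.float64(0.0010341891248305472), np.float64(0.0010341891248305552)])
(array([ 0.559529  , -0.21641255,  0.16071666]), [np.float64(0.0002608367515479606), np.float64(0.00026083675154795193)])
```

View pics/k_side.png

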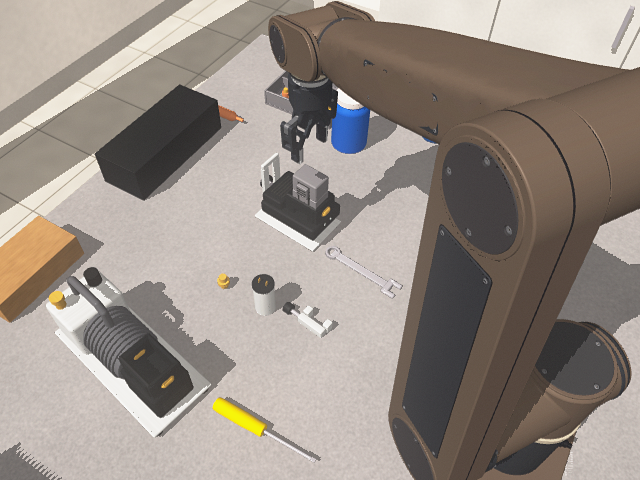

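The picture shows the pump well empty at (150,368) and the pack standing in the charger at (310,188). The screwdriver, wrench, capacitor, union and cutter are where they were, and the gripper is clear. I'm handing it in.

```bash
python3 -c "
from plant import ctrl
print(ctrl.get_state()['time']); print(ctrl.sign_off())"
```

```text
17.7667
the job is handed in; nothing more can be done
None
```

The pack is out of the pump and standing in the charger, with its tab sprung out. I handed the job in at 17.8 s, with the gripper open and clear above it.

**Removal:** I pressed the tab in small steps, moving the hand along so the sideways force stayed near 2 N. The pack then lifted straight out at about 5 N.

**Insertion:** I lowered the pack into the charger in small steps until it met a hard stop, which puts the well floor about 67 mm above the bench. Two pushes of 8 to 9 N moved it no further. During the first push the sideways force briefly reached about 5 N, so I backed off and eased it. I let the tab out while still pressing down with about 5 N.

**Last checks:**
- **Tab:** The pad measured 29.5 mm from the pack's axis, against 30 mm with the tab fully out. Before the move, the same method gave 30.1 mm in the pump.
- **Position:** The pack centre is within about 1.5 mm of the measured well axis, and its yaw within about 0.4°.
- **Height:** The side and scene cameras put the pack's top edges at 160 mm, against 163 mm worked out from the floor felt. The same method read about 6 mm low at the pump, so I trusted the feel.
- **Other things:** In the side view, the tools and other things on the bench looked unmoved. I checked this by eye only.

I did not tug on the pack to test the latch, because gripping it again would have pressed the tab in.

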